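Shut the vent of the green bread keeper

TASK

The green bread keeper is drying the bread out: shut its vent completely by pressing on the flush slider in its lid and sliding it until none of the dark slots can be seen, then let go. Leave the vent of the white keeper as it is.

Things in the scene. Friction and masses are not known exactly. Their poses are not given: they have to be found in the camera images.
- green_keeper: Sage-green bread keeper, a rounded box 130 x 230 mm, 72 mm high; it stands firm and does not shift. Origin: middle of its underside; y along the long side, z up. In the middle of its flat lid is a window 46 mm (x) by 110 mm (y), filled by a pale vent slider with no handle and no edge to push, its top 1 mm below the lid's. It does not give way downward.
- green_vent (a joint): Green keeper's vent slider, in m: 0 = shut (end stop), 0.05 = fully open; starts at 0.036 to 0.05. It stays where left; about 1.2 N along the track moves it: press on it from above with shut fingertips with 5 to 15 N and drag. Shutting moves it towards the window end where its four dark cross slots are; they run in under the lid, and the last one is hidden from 0.012 down.
- green_patch (a point): Centre of the dark rubber thumb patch, 30 x 30 mm, on top of the green keeper's slider, 71 mm above the worktop; moves with it. x: across the track, y: along it, +y is the shutting direction, z: up. With the vent shut this point is 22 mm on the +y side of the window's middle, fully open 28 mm on the -y side.
- white_patch (a point): Centre of the same patch on the other keeper's slider. That keeper has the same build and size but is cream-white with a grey slider; same axes. Its vent stands more or less open and shall stay as it is.

How it is judged:
At the end, for the whole second after the job is handed in: The green keeper's vent slider is shut to within 12 mm of its stop (no slot to be seen), and the white keeper's slider is within 10 mm of where it was at the start (value of joint green_vent below 0.012 m and distance of white_patch from where it was at the start of the episode below 0.01 m); the robot touches nothing.
It fails at once if the white keeper's vent slider is moved by more than 10 mm (distance of white_patch from where it was at the start of the episode above 0.01 m).
It also fails if it takes over 38 s, if anything falls off the work surface, if the arm or the gripper's body presses on something with over 40 N, if the wrist force passes 120 N, or if a joint passes its speed limit or range.

ROBOT

A 7-joint arm with a two-finger parallel gripper is mounted at the origin on the work surface; the furniture and walls round the work are solid. World frame = base frame: x ahead of the robot, y to its left, z up, the work surface at z = 0. Lengths are in m, angles in rad, forces in N, time in s.
With the tool pointing down it reaches from about 0.425 to 0.875 m from the base axis. Payload 4.7 kg.
Tool frame: the origin (TCP) lies on the centre line of the jaws, within the pads' length; the fingertips stand 14 mm ahead of it and the grasp point (between the pads) lies 5 mm behind it; z points along the fingers, y is the direction in which the jaws open and shut (so a half turn about z gives the same grasp; the last joint's range is limited). The gripper opens to 87 mm and grips with 3 to 60 N. Pads are 19 mm wide; open, the fingers measure 117 mm over their backs; the gripper's body (75 mm by 190 mm) begins 51 mm behind the grasp point.
Start: joints at [1.249, 0.321, -0.07, 1.45, 0.023, 1.371, -0.057], TCP at [0.214, -0.614, 0.237] pointing down, gripper open.
Joint ranges: [-2.86, 2.86], [-0.3, 2.09], [-1.38, 1.24], [0.06, 2.45], [-1.56, 4.7], [0.09, 2.05], [-2.69, 2.69]. Speed limits (rad/s): [2.57, 2.57, 3.14, 3.14, 3.14, 3.14, 3.14].

INTERFACE

Orientations are given as a rotation vector (axis times angle).
In Python, from bench import ctrl gives the robot as it stands. The module is installed in compiled form; this text tells all that it offers.
- The arm moves only by the tool step_arm, never from a script. Its argument "plan" is a list of rows, each a list of 3 entries, a list of its own where there are three numbers: the turn, a rotation vector about the tool's x, y, z in rad, then the shift along the tool's x, y, z in m, then the closure in counts, from 0 (fully open) to 255 (shut). In form: [[[rx, ry, rz], [x, y, z], hand], ...]. A call has exactly 10 rows; each row is the pose to reach, as a shift and turn from the pose commanded when the call began, along the tool's axes at that moment; what a row does not reach only later rows make up. A row lasts 1/8 s, in which the tool goes at most 62.5 mm and 10.7 degrees, less where a joint would pass 70% of its speed; a pose out of reach is approached as far as the arm can. A call with a gripper value outside its range is refused whole. The fingers move at their own pace and stop on an object; "squeeze" is the grip in N (left out, the last holds). Time passes only in rows, so rows that repeat a pose let the fingers close, or fill a call up. It gives the time, the measured TCP pose, the force and the opening at its end, in the units of the state.
- ctrl.get_state(): the state, without advancing time (a new reading comes with each control period).
- ctrl.get_image(name): name is "scene" or "top"; returns the picture (420x560x3 uint8, red, green, blue); there is no depth.
- ctrl.calibration(name): a dict with "fov_y" (degrees; the focal length in pixels is half the picture's height over the tangent of half this angle, whatever the lens; pixels are square), "cx", "cy" (the principal point, pixels), "rvec" (rotation vector, rad) and "tvec" (3), from world to camera coordinates, as OpenCV has them. Camera axes: x right, y down, z forward; pixel columns grow to the right and rows downward; lengths in m; the calibration is good to about 2 mm. A picture is of the moment at which its call begins. calibration takes no time and is no camera call.
- ctrl.close_job(): hands the job in, once; it reports no verdict.
Trained networks look in the newest picture that a camera, given by its name, has taken for a name from the list of things; names that differ only in an ending like _2 or _b are one class to them, and where a whole thing is asked for, a point or a joint stands for the part that bears it (a point fixed in the world has none). Each returns a list of dicts, best first, with "score" (0 to 1); they miss things now and then, are a little off and sometimes report something else, mostly with a low value. They report only what shows in the picture. A call takes as long as a camera call.
- ctrl.cut_out(camera, label): "pixels" (420x560 bool, what is visible of it) and "rect" ([left, top, width, height] in pixels, round what is visible of it).
The state is a dict: "time": time; "joint_positions": joint angles; "qd": joint speeds; "joint_torque": joint torques, N m; "position": TCP position; "tool_rot": TCP orientation; "ft_force": force on the tool from outside, world axes, zero at the start; "torque": the same for the moment, N m; "grip_width": opening from 0.0 (shut) to 1.0 (fully open).
Only numpy, scipy, OpenCV 4.12 (cv2) and the standard library are available. Lean on these libraries where they do the work, as an engineer would, in place of code of your own. Each camera call takes 0.05 s, during which the arm holds its last target.

## Working session

There is one attempt and no reset: what is moved stays moved. The work goes in short steps, Python scripts to look and compute and a tool call to move; the robot and the scene stay as the last step left them, time stands still between calls to the robot, and variables do not carry over. Pictures are saved under pics/ and viewed, and the job is handed in when it is done.

Besides the shell and the picture viewer there is one more tool, called after "Emit:" by a JSON object that holds its "fn" and its "kwargs". step_arm: Moves the arm, as the interface text tells. Its arguments: {"type":"object","properties":{"plan":{"type":"array"},"squeeze":{"type":"number"}},"required":["plan"]}

```bash
mkdir -p pics; cat > h.py <<'E'
import numpy as np, cv2
from bench import ctrl
from scipy.spatial.transform import Rotation as R
def cam(n):
    c=ctrl.calibration(n); f=210/np.tan(np.radians(c['fov_y'])/2)
    K=np.array([[f,0,c['cx']],[0,f,c['cy']],[0,0,1]]); return K,np.array(c['rvec'],float),np.array(c['tvec'],float)
def proj(n,P):
    K,r,t=cam(n); return cv2.projectPoints(np.array(P,float).reshape(-1,1,3),r,t,K,None)[0].reshape(-1,2)
def unproj(n,uv,z):
    K,r,t=cam(n); M=R.from_rotvec(r).as_matrix(); C=-M.T@t
    d=(M.T@np.linalg.inv(K)@np.c_[np.array(uv,float).reshape(-1,2),np.ones(len(np.array(uv).reshape(-1,2)))].T).T
    return C+d*((z-C[2])/d[:,2])[:,None]
E
python3 - <<'E'
from h import *
for n in ['scene','top']:
    im=ctrl.get_image(n); cv2.imwrite(f'pics/{n}0.png',im[:,:,::-1]); print(n,ctrl.calibration(n))
    for l in ['green_keeper','green_vent','green_patch','white_patch']:
        for d in ctrl.cut_out(n,l): 
            v,u=np.nonzero(d['pixels']); print(n,l,round(d['score'],2),d['rect'],u.mean(),v.mean(),len(u))
s=ctrl.get_state(); print(s)
E
```

```text
scene {'fov_y': 50.345240478573544, 'cx': 277.2743136977924, 'cy': 212.32817544060282, 'rvec': array([ 1.12883955, -2.30415534,  1.06595107]), 'tvec': array([0.22023691, 0.36260778, 0.54790439])}
scene green_keeper 0.71 [274.4, 152.4, 114.9, 89.4] 331.0413933145892 193.60824742268042 6402
scene green_keeper 0.23 [311.4, 169.3, 45.1, 28.3] 333.8801169590643 182.00584795321637 684
scene green_vent 0.9 [309.4, 170.1, 48.7, 29.1] 332.8944365192582 182.11982881597717 701
scene green_patch 0.96 [310.9, 167.4, 46.3, 32.4] 333.3301369863014 181.86301369863014 730
scene white_patch 0.65 [155.1, 238.9, 66.6, 41.7] 187.06819923371648 259.0727969348659 1305
top {'fov_y': 49.377873226310115, 'cx': 287.49036873703733, 'cy': 221.64212643984678, 'rvec': array([ 2.13183739, -2.16980512,  0.15803809]), 'tvec': array([-0.09361168,  0.51069714,  0.9405809 ])}
top green_keeper 0.9 [310.5, 180.4, 117.4, 68.9] 368.5074858757062 214.1334745762712 7080
top green_vent 0.85 [343.0, 200.3, 52.5, 29.0] 369.4581939799331 213.35535117056855 1196
top green_patch 0.57 [339.9, 199.4, 59.3, 28.7] 369.47331583552057 213.09186351706037 1143
top white_patch 0.75 [173.9, 206.8, 53.7, 27.0] 199.43950617283951 220.12345679012347 1215
{'time': 0.5, 'joint_positions': array([ 1.24910175,  0.32102038, -0.07011225,  1.45053735,  0.02257878,
        1.37081864, -0.05688132]), 'qd': array([-4.25494014e-05, -2.41324598e-04,  1.91086857e-04, -1.12913850e-03,
       -3.92189775e-04,  1.77858569e-04, -2.66362932e-04]), 'joint_torque': array([ 5.74498263e-04, -4.90600705e+01, -4.02271729e-01, -3.12460756e+01,
       -6.35806052e-02,  3.46574932e-02,  4.27360317e-05]), 'position': array([ 0.21417599, -0.61369454,  0.23655459]), 'tool_rot': array([ 3.09739812e+00,  5.25060260e-01, -3.34171102e-05]), 'ft_force': array([ 0.02690231,  0.41692697, -0.85175568]), 'torque': array([-0.01681121, -0.00663368, -0.05357773]), 'grip_width': 1.0025480929411419}
```

View pics.

View pics/scene0.png

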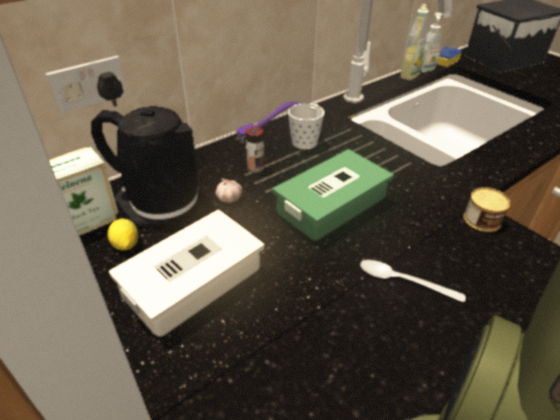

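View pics/top0.png

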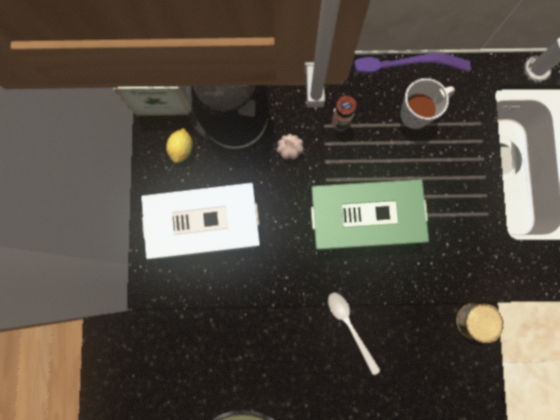

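```bash
python3 - <<'E'
from h import *
im=cv2.imread('pics/top0.png')
cv2.imwrite('pics/topz.png',cv2.resize(im[170:260,300:440],None,fx=5,fy=5,interpolation=cv2.INTER_CUBIC))
im=cv2.imread('pics/scene0.png')
cv2.imwrite('pics/scenez.png',cv2.resize(im[145:250,265:400],None,fx=5,fy=5,interpolation=cv2.INTER_CUBIC))
E
```

```text
(no output)
```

View pics/topz.png

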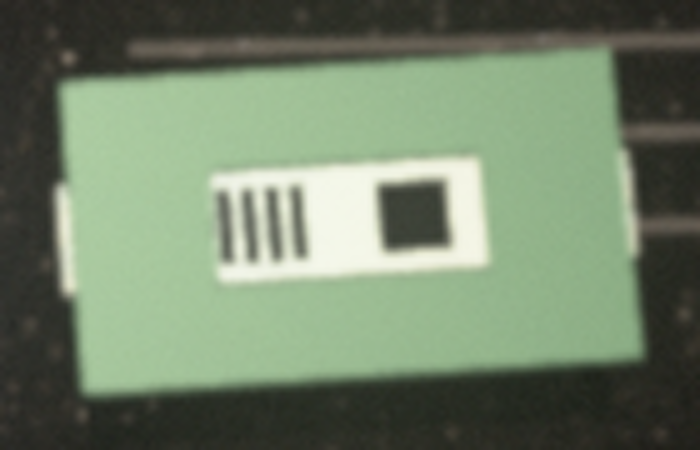

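View pics/scenez.png

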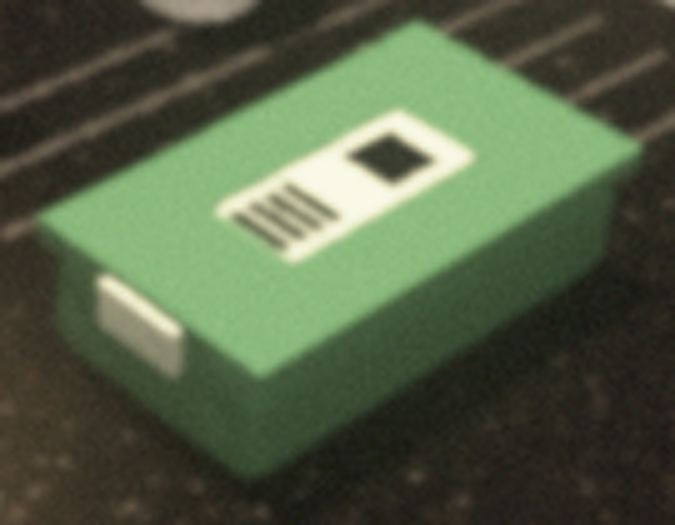

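```bash
python3 - <<'E'
from h import *
z=lambda a,o:np.array(a,float)/5+np.array(o)-0.4
W=unproj('top',z([(211,172),(480,157),(490,266),(217,282)],(300,170)),.072)
L=unproj('top',z([(60,82),(612,48),(645,360),(82,396)],(300,170)),.072)
P=unproj('top',z([(379,184),(445,180),(450,245),(384,250)],(300,170)),.071)
W2=unproj('scene',z([(218,212),(400,110),(474,157),(292,263)],(265,145)),.072)
P2=unproj('scene',z([(390,158)],(265,145)),.071)
L2=unproj('scene',z([(40,217),(418,20),(641,150),(260,377)],(265,145)),.072)
for n,w in [('W',W),('L',L),('P',P),('W2',W2),('L2',L2)]:
    print(n,w.round(4).tolist(),w.mean(0).round(4)); e=w[0]-w[1]; f=w[3]-w[2]; g=w[3]-w[0]; d=e+f
    print(np.linalg.norm(e),np.linalg.norm(f),np.linalg.norm(g),np.degrees(np.arctan2(d[1],d[0])))
print(P2)
d=W[0]-W[1]+W[3]-W[2];d/=np.linalg.norm(d); print('joint',0.022-(P.mean(0)-W.mean(0))@d, d)
s=ctrl.get_state(); M=R.from_rotvec(s['tool_rot']).as_matrix(); print(M.round(4)); print(s['position'])
# white
for n in ['scene','top']:
    K,r,t=cam(n);print(n,'cam pos',-R.from_rotvec(r).as_matrix().T@t)
print(unproj('top',[(199.4,220.1)],.071))
# obstacles
print('cabinet edge/pillar pts at z=0', unproj('top',[(355,88),(315,110),(345,110),(425,105),(245,145)],0.0).round(3))
E
```

```text
W [[0.5389, -0.2155, 0.072], [0.5433, -0.3274, 0.072], [0.4976, -0.3292, 0.072], [0.4929, -0.2164, 0.072]] [ 0.5181 -0.2722  0.072 ]
0.11198701900154864 0.11290661686494179 0.04600921941073725 92.31782424159742
L [[0.578, -0.1539, 0.072], [0.5886, -0.385, 0.072], [0.4576, -0.3908, 0.072], [0.4469, -0.1596, 0.072]] [ 0.5178 -0.2723  0.072 ]
0.23135424942271632 0.2314626378888856 0.13126674647059017 92.63836888295442
P [[0.5328, -0.2852, 0.071], [0.534, -0.3127, 0.071], [0.5067, -0.3134, 0.071], [0.5051, -0.286, 0.071]] [ 0.5197 -0.2993  0.071 ]
0.027500990397618243 0.027430057917833053 0.027690739482478185 92.94893460467897
W2 [[0.5322, -0.2163, 0.072], [0.5394, -0.3279, 0.072], [0.4951, -0.3283, 0.072], [0.4887, -0.2178, 0.072]] [ 0.5139 -0.2726  0.072 ]
0.11178148963346277 0.11067430918082682 0.043527533733310704 93.47243920944993
L2 [[0.5742, -0.1561, 0.072], [0.5865, -0.3859, 0.072], [0.4552, -0.3888, 0.072], [0.4451, -0.1615, 0.072]] [ 0.5152 -0.2731  0.072 ]
0.23013534281159273 0.22749628163593694 0.1291984379014543 92.8130545756449
[[ 0.51726998 -0.30035344  0.071     ]]
joint 0.04919392001529729 [-0.04044263  0.99918186  0.        ]
[[ 0.9441  0.3296 -0.    ]
 [ 0.3296 -0.9441 -0.    ]
 [-0.      0.     -1.    ]]
[ 0.21417599 -0.61369454  0.23655459]
scene cam pos [-0.00414949  0.28824769  0.630146  ]
top cam pos [ 0.37171919 -0.09586257  1.00344524]
[[0.51039628 0.0790967  0.071     ]]
cabinet edge/pillar pts at z=0 [[ 0.824 -0.265  0.   ]
 [ 0.772 -0.171  0.   ]
 [ 0.771 -0.24   0.   ]
 [ 0.78  -0.425  0.   ]
 [ 0.692 -0.01   0.   ]]
```

Emit:
{"fn": "step_arm", "kwargs": {"plan": [[[0,0,0.03],[0.04,-0.02,0],255],[[0,0,0.06],[0.08,-0.04,0],255],[[0,0,0.09],[0.13,-0.065,0],255],[[0,0,0.13],[0.18,-0.09,0],255],[[0,0,0.17],[0.23,-0.115,0.01],255],[[0,0,0.21],[0.28,-0.14,0.03],255],[[0,0,0.25],[0.33,-0.165,0.05],255],[[0,0,0.29],[0.37,-0.185,0.07],255],[[0,0,0.29],[0.391,-0.196,0.09],255],[[0,0,0.29],[0.391,-0.196,0.1],255]], "squeeze": 20}}

```text
time: 1.75
position: [0.5197, -0.2973, 0.1355]
tool_rot: [-3.139, -0.079, 0.001]
ft_force: [0.4, 0.1, -0.4]
grip_width: 0.019
```

```bash
python3 - <<'E'
from h import *
for n in ['scene','top']:
    im=ctrl.get_image(n); cv2.imwrite(f'pics/{n}1.png',im[:,:,::-1])
s=ctrl.get_state(); M=R.from_rotvec(s['tool_rot']).as_matrix(); print(M.round(4), s['position'],s['ft_force'],s['time'],s['grip_width'])
print(s['joint_positions'])
d=np.array([.5185,-.2995,.085])-s['position']; print(M.T@d)
E
```

```text
[[ 9.99e-01  4.50e-02 -2.60e-03]
 [ 4.50e-02 -9.99e-01  2.00e-04]
 [-2.60e-03 -3.00e-04 -1.00e+00]] [ 0.51721909 -0.30068054  0.13539512] [-0.56734528 -0.96664613  0.39884983] 1.85 0.007015959989295522
[ 0.73517702  0.29853865 -0.30027686  1.69884216  0.09604662  1.16100354
 -1.11688423]
[ 0.00146522 -0.00110581  0.05039179]
```

View pics/scene1.png

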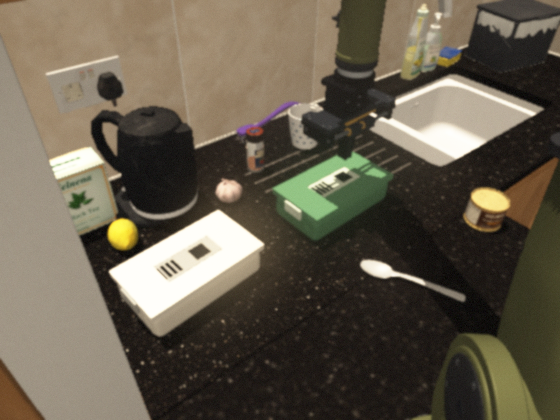

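View pics/top1.png

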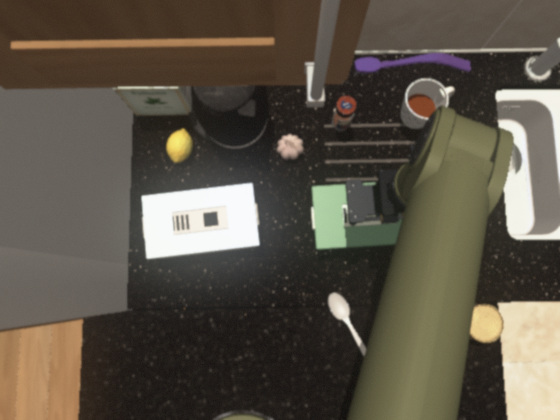

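Emit:
{"fn": "step_arm", "kwargs": {"plan": [[[0,0,0],[0.001,0,0.015],255],[[0,0,0],[0.001,0,0.03],255],[[0,0,0],[0.001,0,0.04],255],[[0,0,0],[0.001,0,0.044],255],[[0,0,0],[0.001,0,0.046],255],[[0,0,0],[0.001,0,0.047],255],[[0,0,0],[0.001,0,0.048],255],[[0,0,0],[0.001,0,0.049],255],[[0,0,0],[0.001,0,0.05],255],[[0,0,0],[0.001,0,0.05],255]]}}

```text
time: 3.1
position: [0.5197, -0.2998, 0.0865]
tool_rot: [3.141, 0.072, -0.0]
ft_force: [-0.5, -1.6, -0.2]
grip_width: 0.01
```

Emit:
{"fn": "step_arm", "kwargs": {"plan": [[[0,0,0],[0,0,0.0005],255],[[0,0,0],[0,0,0.001],255],[[0,0,0],[0,0,0.0015],255],[[0,0,0],[0,0,0.002],255],[[0,0,0],[0,0,0.0022],255],[[0,0,0],[0,0,0.0024],255],[[0,0,0],[0,0,0.0026],255],[[0,0,0],[0,0,0.0028],255],[[0,0,0],[0,0,0.003],255],[[0,0,0],[0,0,0.003],255]]}}

```text
time: 4.35
position: [0.5199, -0.3005, 0.0856]
tool_rot: [3.139, 0.071, 0.001]
ft_force: [-4.4, 1.6, 10.6]
grip_width: 0.007
```

```bash
python3 - <<'E'
from h import *
for i in range(4):
    im=ctrl.get_image('scene')
    s=ctrl.get_state(); print(s['position'],s['ft_force'],s['time'])
cv2.imwrite('pics/scene2.png',cv2.resize(im[100:250,250:410,::-1],None,fx=4,fy=4))
E
```

```text
[ 0.51983905 -0.30055906  0.08556213] [-5.04033894  1.85580179 11.11853721] 4.4
[ 0.51985786 -0.30053763  0.08557452] [-4.12954367  0.68593104 10.78104163] 4.45
[ 0.51986118 -0.30057593  0.08557638] [-4.09600019  0.50501218 10.61538105] 4.5
[ 0.5198606  -0.30055509  0.0855727 ] [-4.03093529  1.5547244  10.51811554] 4.55
```

View pics/scene2.png

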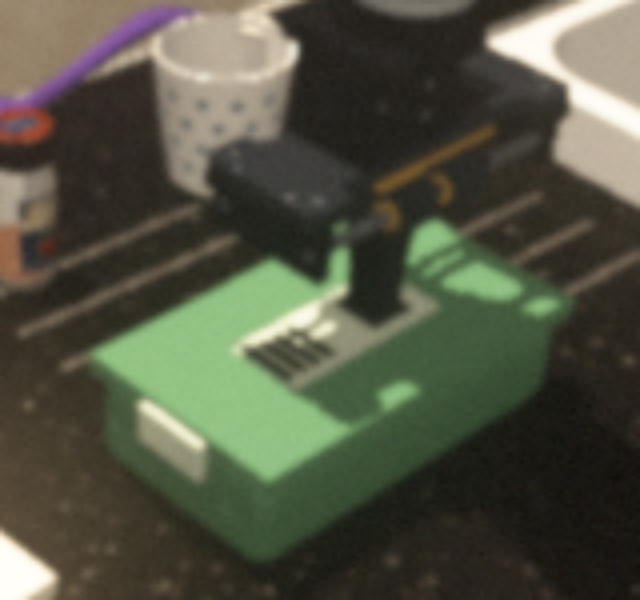

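The shut fingertips stand on the patch at about (375,310) in the crop, pressing with 10.5 N. All four slots are still visible, so I drag the first part.

Emit:
{"fn": "step_arm", "kwargs": {"plan": [[[0,0,0],[0,-0.001,0],255],[[0,0,0],[0,-0.003,0],255],[[0,0,0],[0,-0.005,0],255],[[0,0,0],[0,-0.0075,0],255],[[0,0,0],[0,-0.01,0],255],[[0,0,0],[0,-0.0125,0],255],[[0,0,0],[0,-0.015,0],255],[[0,0,0],[0,-0.0175,0],255],[[0,0,0],[0,-0.02,0],255],[[0,0,0],[0,-0.02,0],255]]}}

```text
time: 5.8
position: [0.519, -0.2813, 0.0856]
tool_rot: [3.138, 0.071, 0.001]
ft_force: [-4.0, -0.8, 10.8]
grip_width: 0.004
```

```bash
python3 - <<'E'
from h import *
im=ctrl.get_image('scene')
s=ctrl.get_state(); print(s['position'],s['ft_force'],s['time'])
cv2.imwrite('pics/scene3.png',cv2.resize(im[100:250,250:410,::-1],None,fx=4,fy=4))
E
```

```text
[ 0.51891763 -0.28132971  0.08555374] [-3.95384985  0.37573434 10.22179846] 5.85
```

View pics/scene3.png

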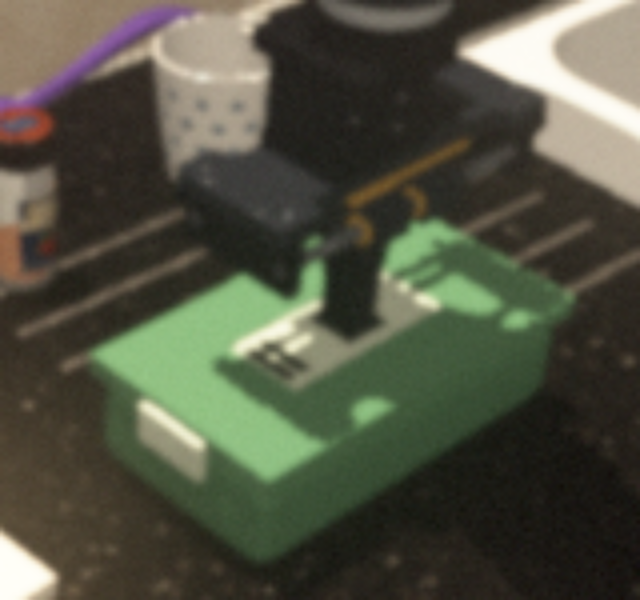

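Fingers have moved and the slider with them: two slots remain, at about (275,360). Carrying on.

Emit:
{"fn": "step_arm", "kwargs": {"plan": [[[0,0,0],[0,-0.002,0],255],[[0,0,0],[0,-0.005,0],255],[[0,0,0],[0,-0.009,0],255],[[0,0,0],[0,-0.013,0],255],[[0,0,0],[0,-0.017,0],255],[[0,0,0],[0,-0.021,0],255],[[0,0,0],[0,-0.024,0],255],[[0,0,0],[0,-0.026,0],255],[[0,0,0],[0,-0.028,0],255],[[0,0,0],[0,-0.028,0],255]]}}

```text
time: 7.1
position: [0.5176, -0.2534, 0.0856]
tool_rot: [3.138, 0.071, 0.001]
ft_force: [-5.1, -0.4, 10.9]
grip_width: 0.007
```

```bash
python3 - <<'E'
from h import *
im=ctrl.get_image('scene')
s=ctrl.get_state(); print(s['position'],s['ft_force'],s['time'])
cv2.imwrite('pics/scene4.png',cv2.resize(im[100:250,250:410,::-1],None,fx=4,fy=4))
E
```

```text
[ 0.51762438 -0.25340937  0.0855518 ] [-4.26281064 -0.8987886  10.5627385 ] 7.15
```

View pics/scene4.png

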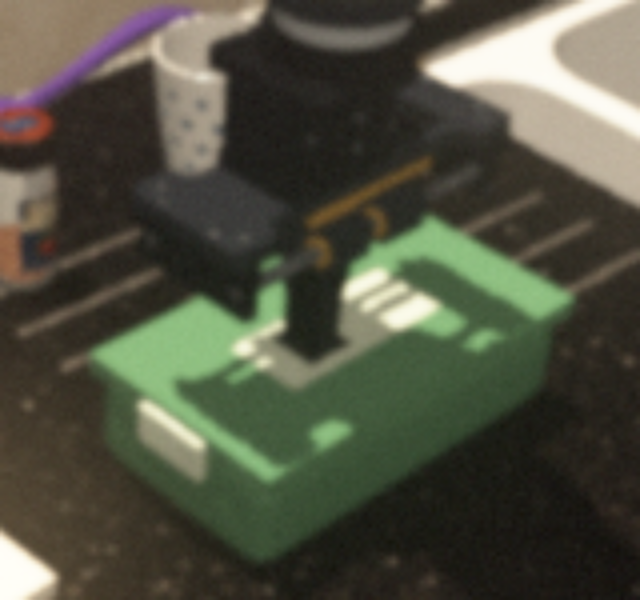

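No slots show now, and the light bars at about (390,295) are only the gaps in the gripper's shadow. I'll lift straight up, then draw back towards the start so the keeper can be checked.

Emit:
{"fn": "step_arm", "kwargs": {"plan": [[[0,0,0],[0,0,-0.003],255],[[0,0,0],[0,0,-0.01],255],[[0,0,0],[0,0,-0.03],255],[[0,0,0],[0,0,-0.06],255],[[0,0,0],[0,0,-0.1],255],[[0,0,0],[0,0.03,-0.14],255],[[0,0,0],[-0.03,0.08,-0.15],255],[[0,0,0],[-0.06,0.13,-0.15],255],[[0,0,0],[-0.1,0.17,-0.15],255],[[0,0,0],[-0.13,0.2,-0.15],255]]}}

```text
time: 8.4
position: [0.3946, -0.4596, 0.2334]
tool_rot: [3.141, 0.069, -0.001]
ft_force: [0.3, 0.1, -0.3]
grip_width: 0.002
```

```bash
python3 - <<'E'
from h import *
for i in range(4): t=ctrl.get_image('top')
im=ctrl.get_image('scene')
s=ctrl.get_state(); print(s['position'],s['ft_force'],s['time'],abs(s['qd']).max())
a=cv2.resize(im[145:325,105:400,::-1],None,fx=2.6,fy=2.6); cv2.imwrite('pics/scene5.png',a)
cv2.imwrite('pics/top5.png',cv2.resize(t[160:270,130:440,::-1],None,fx=2.5,fy=2.5))
for c in ['top','scene']:
  for d in ctrl.cut_out(c,'white_patch')+ctrl.cut_out(c,'green_patch'):
    v,u=np.nonzero(d['pixels']); print(c,round(d['score'],2),u.mean(),v.mean(),unproj(c,[(u.mean(),v.mean())],.071).round(4))
E
```

```text
[ 0.39758831 -0.45675513  0.23347234] [0.56368117 0.89076326 0.38118101] 8.65 0.02100582304102673
top 0.75 199.80330448465776 220.37372147915028 [[0.5098 0.0783 0.071 ]]
top 0.96 369.8578767123288 213.513698630137 [[ 0.5181 -0.273   0.071 ]]
scene 0.94 187.70207667731628 258.34105431309905 [[0.5066 0.0794 0.071 ]]
scene 0.9 333.04160887656036 181.98335644937586 [[ 0.5146 -0.2699  0.071 ]]
scene 0.32 331.364347146208 193.55887412040656 [[ 0.4881 -0.2401  0.071 ]]
```

View pics/scene5.png

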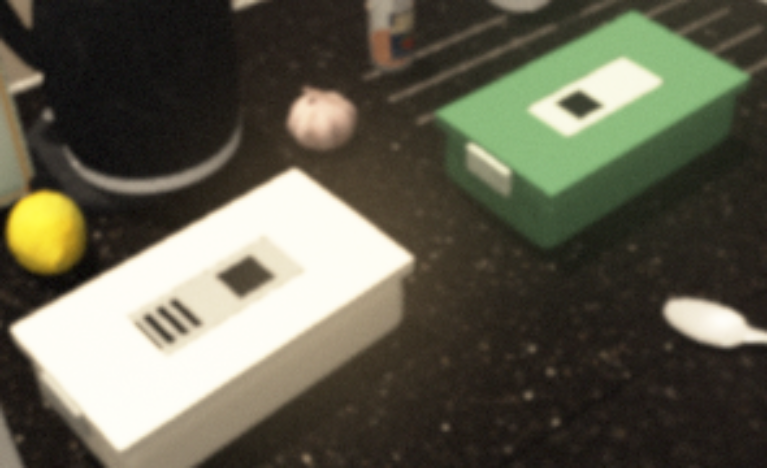

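View pics/top5.png

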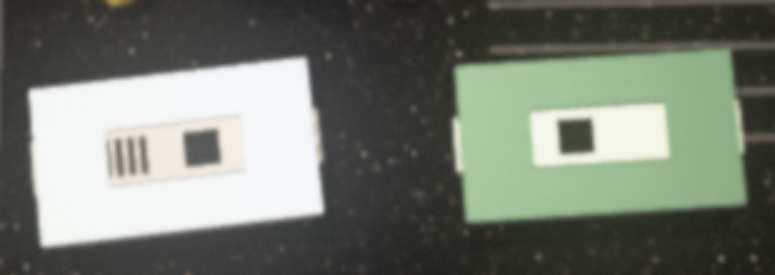

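Both views show the green slider free of slots. Its patch (top crop about (575,136)) lies roughly 20 mm past the window's middle (about (599,135)), so the joint reads 2–3 mm. The white slider looks unchanged.

```bash
python3 -c "
from bench import ctrl
print(ctrl.close_job())"
```

```text
the job is handed in; nothing more can be done
None
```

The green keeper's vent is shut and the job is handed in. I pressed on the thumb patch with the shut fingertips at about 10.5 N, dragged it about 48 mm in the shutting direction, then lifted off and drew back.

**Green vent:** neither camera shows any dark slot. Measured against the window's middle in the top picture, the slider is about 2–3 mm from its stop; the limit is 12 mm.

**White vent:** its slider measured within about 1 mm of where it was at the start in the top view, and its slots still show.

**Arm:** it is clear of everything, with wrist force back to noise at about 1 N. The clock read 8.65 s at the last reading before the final checks; the limit is 38 s.

**Disagreements:** the network's mask for the green patch took in the whole slider window, so I used the patch's place in the picture instead. The two cameras differ by about 3–4 mm in position, mostly in x.

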